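# Empty the tipping bucket of plaster casts

## Task

Empty the latched tipping bucket under the clear dust shield: push its handle over past the catch and hold it tipped until both plaster casts have slid out into the pan below. Then let go, let the bucket swing back by itself until it rests against the catch, and push the handle the rest of the way so that the bucket is fully home and latched again. Leave the casts lying in the pan and do not shift the other things on the bench.

Things in the scene. Friction and masses are not known exactly. Their poses are not given: they have to be found in the camera images.
- station: Tipping station, fixed: grey base plate 260 x 380 x 6 mm, two grey posts 180 mm tall (10 mm thick, 36 mm wide) at x = +-100 mm, a steel bucket hung between them over an aluminium pan, a clear shield above. Origin on the bench top under the pivot; z up, -x the handle side (towards the robot, yaw within 0.25 rad), the bucket tips to +y (robot's left).
- pivot (a point): Middle of the bucket's pivot axis, along the station's x, 160 mm high. Steel bucket 130 mm long, mouth 160 mm wide, 95 mm deep, pouring wall (+y) sloped 45 degrees. On its far side a nub rides over a sprung roller catch between 0 and about 0.3 rad, both ways. Sideways force at the handle: 10 to 20 N to break out, then 2 to 10 N to tip on, up to 15 N to push home.
- shield_edge (a point): Middle of the handle-side lower edge of the clear shield: level sheet 8 mm thick, underside 381 mm high (trim on this edge to 379 mm), station x from -155 to +130 mm, y from -170 to +230 mm, on two rods at x = 120 mm. The handle lies mostly under it, so the tool must lean, pointing forward and down under the edge, about 32 degrees from vertical.
- bucket (a joint): Bucket angle, rad: 0 = upright, latched, at its stop; 1.66 = tipped stop. Spring, damper and weight always drive it towards 0. Casts slide out beyond about 1.2 rad; best 1.55 or more. Let go, it swings back in about 1 s and stops at about 0.31 against the catch, not home; pushed on over the catch it snaps to 0 (below about 0.15).
- handle (a point): Middle of the handle: round black bar, 18 mm diameter, 50 mm long, along the station's x (x = -115 to -165 mm), on a flat arm (x = -109 to -115 mm), 100 mm from the pivot axis. At bucket angle a it is at station y = 100 sin(a - 0.785) mm, z = 160 + 100 cos(a - 0.785) mm. Push it from either side or pinch it; 60 mm free on both sides.
- pan (a point): Centre of the inner floor of the pan, 9 mm above the bench. The pan is 186 mm (station x) by 235 mm (station y), 50 mm deep, walls 3 mm.
- cast_a: Plaster jaw cast, block 56 x 62 x 28 mm with a raised horseshoe of teeth, 70 to 150 g, at first lying in the bucket at the end nearer to the handle (underside at station z = 101.5 mm). Its origin is the centre of its underside.
- cast_b: A second such cast, at first in the bucket at the end farther from the handle. Its origin is the centre of its underside.
- tub_a: Bystander: white round tub, 84 mm diameter, 45 mm tall, in front of the station. Its origin is the centre of its underside.
- tub_b: Bystander: white round tub, 80 mm diameter, 50 mm tall, right of the station. Its origin is the centre of its underside.
- bottle: Bystander: small white bottle, 50 mm diameter, 100 mm tall, left of the station. Its origin is the centre of its underside.
- spatula: Bystander: spatula 190 mm long, lying in front of the station.
- bur_block: Bystander: white block 70 x 100 x 30 mm with standing burs, 62 mm tall in all. Its origin is the centre of its underside.
- articulator: Bystander: steel jaw articulator 100 x 70 mm, 97 mm tall. Its origin is the centre of its underside.
- parts_box: Bystander: clear open box 110 x 90 x 60 mm with plaster bits. Its origin is the centre of its underside.

How it is judged:
By the outcome, as a careful person would: the job done as asked, in the order asked, and still so for the second after the job is handed in, with the robot touching nothing.
It also fails if it takes over 45 s, if anything falls off the work surface, if the arm or the gripper's body presses on something with over 40 N, if the wrist force passes 120 N, or if a joint passes its speed limit or range.

## Robot

A 6-joint arm with a two-finger parallel gripper is mounted at the origin on the work surface. World frame = base frame: x ahead of the robot, y to its left, z up, the work surface at z = 0. Lengths are in m, angles in rad, forces in N, time in s.
With the tool pointing down it reaches from about 0.375 to 0.975 m from the base axis. Payload 3.8 kg.
Tool frame: the origin (TCP) lies midway between the tips of the shut fingers; the grasp point (between the pads) lies 19 mm behind it; z points along the fingers, y is the line along which they close (so a half turn about z gives the same grasp; the last joint's range is limited). The gripper opens to 85 mm and grips with 20 to 120 N. Pads are 22 mm wide; open, the fingers measure 114 mm over their backs; the gripper's body (76 mm by 85 mm) begins 54 mm behind the grasp point. The pads swing forward as they close: fully open they stand 13 mm farther back than shut.
Start: joints at [-1.305, 0.264, 1.604, -0, 1.274, -0.037], TCP at [0.201, -0.644, 0.194] pointing down, gripper open.
Joint ranges: [-2.63, 2.63], [-0.94, 2.18], [0.31, 2.57], [-1.31, 4.45], [0, 2.66], [-2.55, 2.55]. Speed limits (rad/s): [2.57, 2.57, 3.14, 3.14, 3.14, 3.14].

## Interface

Orientations are given as a rotation vector (axis times angle).
In Python, from workcell import bot gives the robot as it stands.
- The arm moves only by the tool step_arm, never from a script. Its argument "motion" is a list of rows, each a list of 5 numbers: the finger opening in cm, from 0 to 8.54, then the shift along the tool's x, y, z in cm, then the turn about the tool's z in degrees. In form: [[claw, dx, dy, dz, twist], ...]. A call has 1 to 20 rows; each row is the pose to reach, as a shift and turn from the pose commanded when the call began, along the tool's axes at that moment; what a row does not reach only later rows make up. A row lasts 1/10 s, in which the tool goes at most 50 mm and 8.59 degrees, less where a joint would pass 70% of its speed; a pose out of reach is approached as far as the arm can. A call with a gripper value outside its range is refused whole. The fingers move at their own pace and stop on an object; "force" is the grip in N (left out, the last holds). Time passes only in rows, so rows that repeat a pose let the fingers close. It gives the time, the measured TCP pose, the force, the opening and the grip force at its end, in the units of the state.
- bot.read_state(): the state, without advancing time (a new reading comes with each control period).
- bot.read_camera(name): name is "scene" or "top"; returns (picture, depth): 400x640x3 uint8, red, green, blue; 400x640 float32, m along the optical axis (not along the pixel's ray), 0 where there is no reading.
- bot.calibration(name): a dict with "mtx" (3x3 intrinsics, pixels), "k1" (the pictures are not rectified: a ray, as slopes to the right and down, at radius r is drawn at 1 + k1 r^2 times it, then the intrinsics apply), "origin" and "orientation" of the camera in the world. Camera axes: x right, y up, looking along -z (the intrinsics and any distortion apply to the point x, -y, -z); pixel columns grow to the right and rows downward; lengths in m; the calibration is good to about 2 mm. A picture is of the moment at which its call begins. calibration takes no time and is no camera call.
- bot.finish_job(): hands the job in; it is judged then, once.
The state is a dict: "time": time; "q": joint angles; "joint_vel": joint speeds; "joint_torque": joint torques, N m; "tool_pos": TCP position; "tcp_rot": TCP orientation; "wrist_force": force on the tool from outside, world axes, zero at the start; "torque": the same for the moment, N m; "width": opening from 0.0 (shut) to 1.0 (fully open); "grip_force": force on a finger pad.
Only numpy, scipy, OpenCV 4.12 (cv2) and the standard library are available. Lean on these libraries where they do the work, as an engineer would, in place of code of your own. Each camera call takes 0.05 s, during which the arm holds its last target. There are 200 camera calls.

## Working session

There is one attempt and no reset: what is moved stays moved. The work goes in short steps, Python scripts to look and compute and a tool call to move; the robot and the scene stay as the last step left them, time stands still between calls to the robot, and variables do not carry over. Pictures are saved under pics/ and viewed, at most 10 in all, crops included, and the job is handed in when it is done.

Besides the shell and the picture viewer there is one more tool, called after "Call:" in YAML: its name, and indented under it one key for each argument. step_arm: Moves the arm, as the interface text tells. Its arguments: {"type":"object","properties":{"motion":{"type":"array","items":{"type":"array","items":{"type":"number"}}},"force":{"type":"number"}},"required":["motion"]}

```bash
mkdir -p pics; ls; python3 - <<'E'
from workcell import bot
import cv2,numpy as np
s=bot.read_state();print({k:np.round(v,3) for k,v in s.items()})
for n in("scene","top"):
    p,d=bot.read_camera(n);c=bot.calibration(n);print(n,c)
    cv2.imwrite(f"pics/{n}0.png",p[:,:,::-1]);np.save(f"pics/{n}0.npy",d);np.save(f"pics/{n}0p.npy",p)
E
```

```text
pics
{'time': np.float64(0.0), 'q': array([-1.305,  0.265,  1.605, -0.   ,  1.274, -0.037]), 'joint_vel': array([ 0.   , -0.001, -0.002, -0.001,  0.001, -0.   ]), 'joint_torque': array([-3.0000e-03, -5.1512e+01, -3.6732e+01, -0.0000e+00,  1.3000e-02,
        0.0000e+00]), 'tool_pos': array([ 0.201, -0.644,  0.193]), 'tcp_rot': array([-3.103, -0.473,  0.   ]), 'wrist_force': array([ 0.833, -0.606,  0.063]), 'torque': array([-0.027,  0.024,  0.032]), 'grip_force': np.float64(0.0), 'width': np.float64(0.999)}
scene {'mtx': array([[449.33880053,   0.        , 323.05835087],
       [  0.        , 449.33880053, 193.55628744],
       [  0.        ,   0.        ,   1.        ]]), 'k1': 0.042397150307783814, 'origin': array([0.06111891, 0.15673914, 1.84792586]), 'orientation': array([ 0.21606048, -0.3069019 , -1.85453386])}
top {'mtx': array([[411.18720568,   0.        , 313.36299752],
       [  0.        , 411.18720568, 200.84116296],
       [  0.        ,   0.        ,   1.        ]]), 'k1': -0.0446549246494131, 'origin': array([ 0.45719942, -0.01390985,  1.84867431]), 'orientation': array([ 0.04739579, -0.05955913, -1.56316183])}
```

View pics/scene0.png

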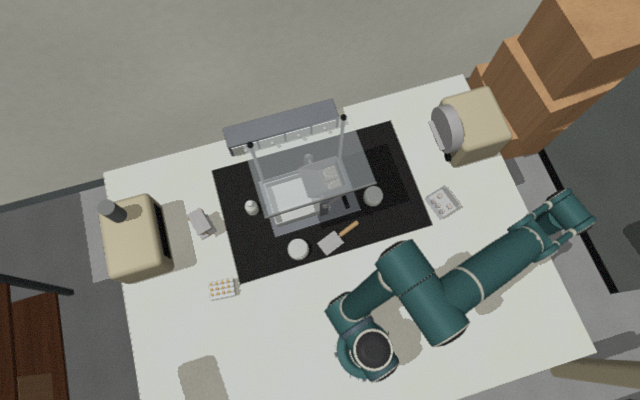

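View pics/top0.png

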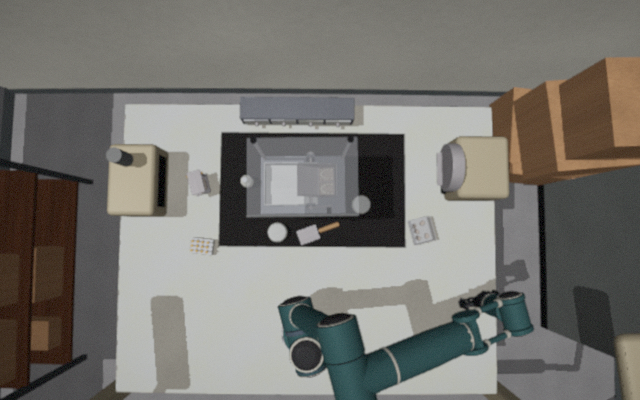

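The scene view shows the station at about (310,190), with its shield. In the top view the shield covers roughly (247,137)–(358,216), the tubs are at (277,232) and (361,204), and the bottle is at (247,181). Next I'll zoom in on the station.

```bash
cat > h.py <<'E'
import numpy as np,cv2
from scipy.spatial.transform import Rotation as R
from workcell import bot
def cal(n):
    c=bot.calibration(n);return c["mtx"],c["k1"],np.array(c["origin"]),R.from_rotvec(c["orientation"]).as_matrix()
def proj(n,P):
    K,k,o,M=cal(n);q=(np.atleast_2d(P)-o)@M;x=np.c_[q[:,0],-q[:,1]]/-q[:,2:]
    x=x*(1+k*(x**2).sum(1,keepdims=True));return x@K[:2,:2].T+K[:2,2]
def ray(n,uv):
    K,k,o,M=cal(n);x=cv2.undistortPoints(np.float64(uv).reshape(-1,1,2),K,np.array([k,0,0,0.]))[:,0]
    return o,np.c_[x[:,0],-x[:,1],-np.ones(len(x))]@M.T
def plane(n,uv,z):
    o,d=ray(n,uv);return o+d*((z-o[2])/d[:,2])[:,None]
E
python3 - <<'E'
import cv2,numpy as np
a=np.load("pics/top0p.npy")[125:255,210:410,::-1];b=np.load("pics/scene0p.npy")[120:265,210:410,::-1]
a=cv2.resize(a,None,fx=4,fy=4,interpolation=cv2.INTER_CUBIC);cv2.imwrite("pics/topz.png",a)
b=cv2.resize(b,None,fx=4,fy=4,interpolation=cv2.INTER_CUBIC);cv2.imwrite("pics/scenez.png",b)
E
```

```text
(no output)
```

View pics/topz.png

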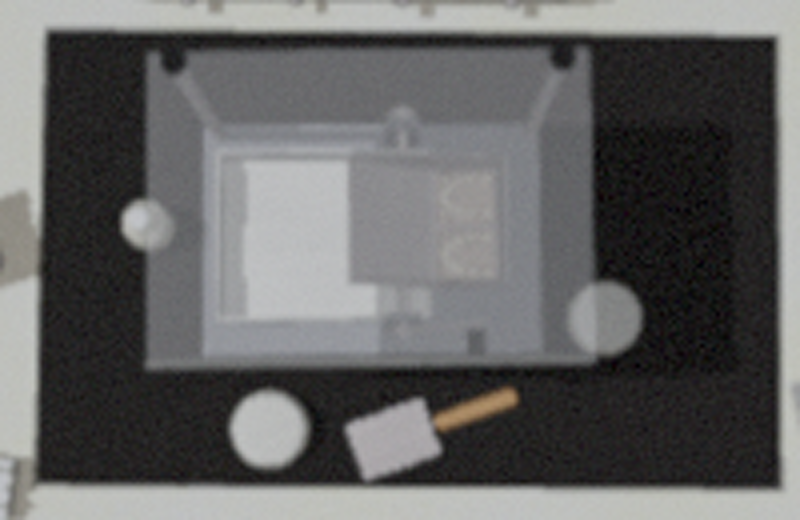

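View pics/scenez.png

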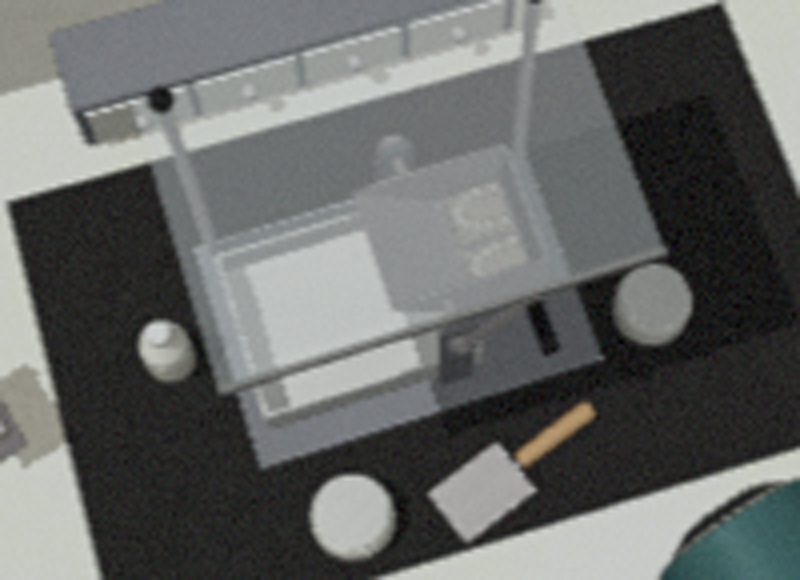

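The zooms show the handle bar at top-zoom (477,341) and scene-zoom (543,328). The shield's near corners are at top-zoom (147,366) and (597,360), and the base plate and both tubs are clear too.

```bash
python3 - <<'E'
from h import *
np.set_printoptions(precision=4,suppress=True)
T=lambda p:np.array([210,125])+(np.array(p)+.5)/4-.5
S=lambda p:np.array([210,120])+(np.array(p)+.5)/4-.5
print("shield top", plane("top",T([[147,366],[597,362],[590,47],[147,52]]),.387))
print("shield scene", plane("scene",S([[222,389],[664,254]]),.387))
print("base top",plane("top",T([[204,355],[541,356],[540,124],[206,124]]),.006))
print("base scene",plane("scene",S([[261,467],[602,357]]),.006))
zh=.16+.1*np.cos(.785)
hT=plane("top",T([[477,341]]),zh)[0];hS=plane("scene",S([[543,328]]),zh)[0];print("handle",hT,hS)
(o1,d1),(o2,d2)=ray("top",T([[477,341]])),ray("scene",S([[543,328]]))
t=np.linalg.lstsq(np.c_[d1[0],-d2[0]],o2-o1,rcond=None)[0];print(o1+t[0]*d1[0],o2+t[1]*d2[0])
print("tubs",plane("top",T([[270,429]]),.045),plane("top",T([[605,318]]),.05),plane("scene",S([[353,517]]),.045),plane("scene",S([[653,305]]),.05))
print("bottle",plane("top",T([[140,222]]),.1))
E
```

```text
shield top [[ 0.5009  0.2128  0.387 ]
 [ 0.5072 -0.1873  0.387 ]
 [ 0.7915 -0.1814  0.387 ]
 [ 0.7836  0.2181  0.387 ]]
shield scene [[ 0.504   0.2122  0.387 ]
 [ 0.5075 -0.1835  0.387 ]]
base top [[ 0.525   0.2082  0.006 ]
 [ 0.5266 -0.1695  0.006 ]
 [ 0.7895 -0.1681  0.006 ]
 [ 0.7865  0.2101  0.006 ]]
base scene [[ 0.5256  0.2097  0.006 ]
 [ 0.5332 -0.1699  0.006 ]]
handle [ 0.5325 -0.0874  0.2307] [ 0.5191 -0.0861  0.2307]
[ 0.5348 -0.0897  0.1814] [ 0.5331 -0.0935  0.1815]
tubs [[0.4432 0.1301 0.045 ]] [[ 0.5671 -0.2361  0.05  ]] [[0.4381 0.1334 0.045 ]] [[ 0.5601 -0.2319  0.05  ]]
bottle [[0.6633 0.2676 0.1   ]]
```

Call:
step_arm:
  motion:
    - [8.5,0,0,-20,0]
    - [8.5,0,0,-40,0]
    - [8.5,0,0,-60,0]
    - [8.5,0,0,-60,0]
    - [8.5,0,0,-60,0]
    - [8.5,0,0,-60,0]
    - [8.5,0,0,-80,0]
    - [8.5,0,0,-80,0]
    - [8.5,0,0,-80,0]
    - [8.5,0,0,-80,0]
    - [8.5,0,0,-80,0]
    - [8.5,0,0,-80,0]
    - [8.5,0,0,-80,0]

```text
time: 1.4
tool_pos: [0.1849, -0.5918, 0.7403]
tcp_rot: [3.081, 0.47, 0.006]
wrist_force: [-0.9, -0.3, 1.2]
width: 0.998
grip_force: 0.0
```

```bash
python3 - <<'E'
from h import *
np.set_printoptions(precision=4,suppress=True)
s=bot.read_state();print(s["time"],s["q"],s["tool_pos"]);print(R.from_rotvec(s["tcp_rot"]).as_matrix())
E
```

```text
1.4 [-1.3088  0.4448  0.3116  0.0014  2.3601 -0.0399] [ 0.1849 -0.5918  0.7403]
[[ 0.9545  0.2982  0.0075]
 [ 0.2983 -0.9542 -0.024 ]
 [-0.      0.0251 -0.9997]]
```

Call:
step_arm:
  motion:
    - [8.5,0,-20,-60,0]
    - [8.5,0,-20,-60,0]
    - [8.5,0,-20,-60,0]
    - [8.5,0,-20,-60,0]
    - [8.5,0,-20,-60,0]
    - [8.5,0,-20,-60,0]

```text
time: 2.0
tool_pos: [0.1343, -0.4295, 0.8409]
tcp_rot: [3.062, 0.467, 0.01]
wrist_force: [0.3, 0.6, 0.8]
width: 0.994
grip_force: 0.0
```

```bash
cat > st.py <<'E'
from h import *
np.set_printoptions(precision=4,suppress=True)
s=bot.read_state();print(s["time"],s["q"],s["tool_pos"],s["wrist_force"]);print(R.from_rotvec(s["tcp_rot"]).as_matrix())
E
python3 st.py
```

```text
2.0 [-1.3252  0.253   0.3111  0.0042  2.5326 -0.0538] [ 0.1343 -0.4295  0.8409] [0.2672 0.5647 0.8075]
[[ 0.9545  0.2979  0.0132]
 [ 0.2982 -0.9535 -0.043 ]
 [-0.0002  0.045  -0.999 ]]
```

Call:
step_arm:
  motion:
    - [8.5,0,-40,-60,0]
    - [8.5,0,-40,-60,0]
    - [8.5,0,-40,-60,0]
    - [8.5,0,-40,-60,0]
    - [8.5,0,-40,-60,0]
    - [8.5,0,-40,-60,0]
    - [8.5,0,-40,-60,0]
    - [8.5,0,-40,-60,0]

```text
time: 2.8
tool_pos: [0.0838, -0.2686, 0.907]
tcp_rot: [3.001, 0.458, 0.013]
wrist_force: [0.3, -0.5, 0.1]
width: 0.998
grip_force: 0.0
```

```bash
python3 st.py
```

```text
2.8 [-1.3604  0.0615  0.312   0.0056  2.6618 -0.0871] [ 0.0838 -0.2686  0.907 ] [ 0.3342 -0.5019  0.0694]
[[ 0.9546  0.2967  0.0247]
 [ 0.2977 -0.9491 -0.1032]
 [-0.0072  0.1059 -0.9944]]
```

Call:
step_arm:
  motion:
    - [8.5,0,-80,-20,0]
    - [8.5,0,-80,-20,0]
    - [8.5,0,-80,-20,0]
    - [8.5,0,-80,-20,0]
    - [8.5,0,-80,-20,0]
    - [8.5,0,-80,-20,0]
    - [8.5,0,-80,-20,0]
    - [8.5,0,-80,-20,0]
    - [8.5,0,-80,-20,0]
    - [8.5,0,-80,-20,0]

```text
time: 3.8
tool_pos: [-0.0039, 0.0543, 0.8222]
tcp_rot: [2.968, 0.461, 0.027]
wrist_force: [-1.0, 0.4, -0.4]
width: 0.997
grip_force: 0.0
```

```bash
python3 st.py
```

```text
3.8 [-1.1593 -0.6143  0.956  -0.0381  2.6621  0.0685] [-0.0039  0.0543  0.8222] [-1.0008  0.4339 -0.4277]
[[ 0.953   0.3005  0.0387]
 [ 0.303  -0.9437 -0.1327]
 [-0.0033  0.1382 -0.9904]]
```

Call:
step_arm:
  motion:
    - [8.5,0,-30,-60,0]
    - [8.5,0,-30,-60,0]
    - [8.5,0,-30,-60,0]
    - [8.5,0,-30,-60,0]
    - [8.5,0,-30,-60,0]
    - [8.5,0,-30,-60,0]
    - [8.5,0,-30,-60,0]
    - [8.5,0,-30,-60,0]

```text
time: 4.6
tool_pos: [-0.003, 0.0505, 0.8396]
tcp_rot: [2.929, 0.448, 0.043]
wrist_force: [0.8, -0.3, 0.5]
width: 0.997
grip_force: 0.0
```

```bash
python3 st.py
```

```text
4.6 [-1.1531 -0.5892  0.8889 -0.0407  2.662   0.0766] [-0.003   0.0505  0.8396] [ 0.758  -0.2693  0.4544]
[[ 0.9543  0.2937  0.0553]
 [ 0.2988 -0.9389 -0.1708]
 [ 0.0017  0.1795 -0.9838]]
```

Call:
step_arm:
  motion:
    - [8.5,0,-30,-60,0]
    - [8.5,0,-30,-60,0]
    - [8.5,0,-30,-60,0]

```text
time: 4.9
tool_pos: [-0.0063, 0.0591, 0.8488]
tcp_rot: [2.886, 0.442, 0.06]
wrist_force: [-0.1, 0.2, 0.0]
width: 0.994
grip_force: 0.0
```

Call:
step_arm:
  motion:
    - [8.5,0,-20,-60,0]
    - [8.5,0,-20,-60,0]
    - [8.5,0,-20,-60,0]

```text
time: 5.2
tool_pos: [-0.0058, 0.0561, 0.8642]
tcp_rot: [2.848, 0.436, 0.074]
wrist_force: [0.4, -0.2, -0.0]
width: 0.996
grip_force: 0.0
```

Call:
step_arm:
  motion:
    - [8.5,0,0,-60,0]
    - [8.5,0,0,-60,0]
    - [8.5,0,0,-60,0]

```text
time: 5.5
tool_pos: [0.003, 0.0274, 0.8941]
tcp_rot: [2.812, 0.431, 0.087]
wrist_force: [-0.1, 0.4, 0.2]
width: 0.993
grip_force: 0.0
```

```bash
python3 st.py
```

```text
5.5 [-1.1246 -0.4863  0.6649 -0.0583  2.6617  0.086 ] [0.003  0.0274 0.8941] [-0.0938  0.4155  0.2429]
[[ 0.9532  0.2841  0.1035]
 [ 0.302  -0.9117 -0.2786]
 [ 0.0152  0.2968 -0.9548]]
```

Call:
step_arm:
  motion:
    - [8.5,5,-1,0.5,0]
    - [8.5,10,-2,1,0]
    - [8.5,15,-3,2,0]
    - [8.5,20,-4,2,0]
    - [8.5,28,-6,3,0]
    - [8.5,28,-6,3,0]
    - [8.5,28,-6,3,0]
    - [8.5,28,-6,3,0]
    - [8.5,28,-6,3,0]
    - [8.5,28,-6,3,0]
    - [8.5,28,-6,3,0]
    - [8.5,28,-6,3,0]

```text
time: 6.7
tool_pos: [0.2171, 0.1144, 0.8041]
tcp_rot: [2.739, 0.424, 0.131]
wrist_force: [-1.0, -1.0, -0.1]
width: 0.99
grip_force: 0.0
```

```bash
python3 st.py
```

```text
6.7 [-2.0675 -0.8195  0.9619  0.6786  2.6618 -0.1472] [0.2171 0.1144 0.8041] [-1.0047 -1.0074 -0.1361]
[[ 0.9504  0.2749  0.1452]
 [ 0.3089 -0.8882 -0.3401]
 [ 0.0355  0.3681 -0.9291]]
```

```bash
cat > w.py <<'E'
import sys
from h import *
np.set_printoptions(precision=1,suppress=True)
s=bot.read_state();M=R.from_rotvec(s["tcp_rot"]).as_matrix()
for a in sys.argv[1:]:
    print(a,(np.array(eval(a))-s["tool_pos"])@M*100)
E
python3 w.py "(.03,-.1,.78)" "(.08,-.3,.72)" "(.3,-.3,.65)" "(.43,-.15,.65)" "(.45,.0,.65)" "(.36,.24,.7)"
```

```text
(.03,-.1,.78) [-24.5  13.    6.8]
(.08,-.3,.72) [-26.1  29.9  19.9]
(.3,-.3,.65) [-5.5 33.4 29.6]
(.43,-.15,.65) [11.5 23.7 26.4]
(.45,.0,.65) [18.1 10.9 21.6]
(.36,.24,.7) [ 17.1 -11.1   7.5]
```

Call:
step_arm:
  motion:
    - [8.5,-24,13,7,0]
    - [8.5,-24,13,7,0]
    - [8.5,-24,13,7,0]
    - [8.5,-24,13,7,0]
    - [8.5,-24,13,7,0]
    - [8.5,-24,13,7,0]
    - [8.5,-26,30,20,0]
    - [8.5,-26,30,20,0]
    - [8.5,-26,30,20,0]
    - [8.5,-26,30,20,0]
    - [8.5,-26,30,20,0]
    - [8.5,-5.5,33.5,29.5,0]
    - [8.5,-5.5,33.5,29.5,0]
    - [8.5,-5.5,33.5,29.5,0]
    - [8.5,-5.5,33.5,29.5,0]
    - [8.5,11.5,24,26.5,0]
    - [8.5,11.5,24,26.5,0]
    - [8.5,11.5,24,26.5,0]
    - [8.5,11.5,24,26.5,0]

```text
time: 8.6
tool_pos: [0.3679, -0.1834, 0.6599]
tcp_rot: [2.737, 0.428, 0.127]
wrist_force: [-0.4, -1.3, 0.2]
width: 0.988
grip_force: 0.0
```

```bash
python3 st.py;python3 w.py "(.45,.0,.65)" "(.36,.24,.7)" "(.25,.3,.8)"
```

```text
8.6 [-0.2435 -0.3461  1.3893 -0.3142  1.8512  0.8917] [ 0.3679 -0.1834  0.6599] [-0.4292 -1.3277  0.1901]
[[ 0.9499  0.2781  0.1428]
 [ 0.311  -0.887  -0.3415]
 [ 0.0317  0.3688 -0.929 ]]
(.45,.0,.65) [ 13.5 -14.3  -4.2]
(.36,.24,.7) [ 12.5 -36.3 -18.3]
(.25,.3,.8) [  4.3 -41.  -31.2]
```

Call:
step_arm:
  motion:
    - [8.5,13.5,-14,-4,0]
    - [8.5,13.5,-14,-4,0]
    - [8.5,13.5,-14,-4,0]
    - [8.5,13.5,-14,-4,0]
    - [8.5,12.5,-36,-18,0]
    - [8.5,12.5,-36,-18,0]
    - [8.5,12.5,-36,-18,0]
    - [8.5,12.5,-36,-18,0]
    - [8.5,12.5,-36,-18,0]
    - [8.5,12.5,-36,-18,0]
    - [8.5,4,-41,-31,0]
    - [8.5,4,-41,-31,0]
    - [8.5,4,-41,-31,0]
    - [8.5,4,-41,-31,0]

```text
time: 10.0
tool_pos: [0.2439, 0.2984, 0.8008]
tcp_rot: [2.738, 0.428, 0.131]
wrist_force: [0.5, 0.2, 0.2]
width: 0.992
grip_force: 0.0
```

```bash
python3 st.py;python3 w.py "(.25,.28,1.3)" "(.15,.18,1.3)"
```

```text
10.0 [ 1.1048  0.129   0.6582 -0.5232  2.5405  1.9579] [0.2439 0.2984 0.8008] [0.4545 0.2148 0.155 ]
[[ 0.9497  0.2774  0.1453]
 [ 0.3112 -0.8874 -0.34  ]
 [ 0.0346  0.3681 -0.9291]]
(.25,.28,1.3) [  1.7  20.2 -45.7]
(.15,.18,1.3) [-10.9  26.3 -43.7]
```

Call:
step_arm:
  motion:
    - [8.5,-6,24,-45,0]
    - [8.5,-6,24,-45,0]
    - [8.5,-6,24,-45,0]
    - [8.5,-6,24,-45,0]
    - [8.5,-6,24,-45,0]

```text
time: 10.5
tool_pos: [0.2682, 0.2273, 0.8807]
tcp_rot: [2.734, 0.435, 0.187]
wrist_force: [-0.3, 0.0, 0.7]
width: 0.998
grip_force: 0.0
```

Call:
step_arm:
  motion:
    - [8.5,-6,24,-45,0]
    - [8.5,-6,24,-45,0]
    - [8.5,-6,24,-45,0]

```text
time: 10.8
tool_pos: [0.2538, 0.1692, 0.9072]
tcp_rot: [2.729, 0.442, 0.232]
wrist_force: [-0.1, -0.1, 0.2]
width: 0.992
grip_force: 0.0
```

Call:
step_arm:
  motion:
    - [8.5,-6,24,-45,0]
    - [8.5,-6,24,-45,0]
    - [8.5,-6,24,-45,0]

```text
time: 11.1
tool_pos: [0.235, 0.1145, 0.9286]
tcp_rot: [2.718, 0.446, 0.268]
wrist_force: [-0.5, -0.3, 0.4]
width: 0.993
grip_force: 0.0
```

```bash
python3 st.py;python3 w.py "(.25,.28,1.3)" "(.15,.18,1.3)"
```

```text
11.1 [ 0.9503  0.0995  0.3116 -1.0014  2.6619  1.2778] [0.235  0.1145 0.9286] [-0.4681 -0.2659  0.3696]
[[ 0.9317  0.2703  0.2427]
 [ 0.3412 -0.8806 -0.3289]
 [ 0.1248  0.3892 -0.9126]]
(.25,.28,1.3) [ 11.7   0.3 -39. ]
(.15,.18,1.3) [ -1.    6.4 -38.1]
```

```bash
python3 w.py "(.16,.28,.9)" "(.12,.25,1.2)"
```

```text
(.16,.28,.9) [ -1.7 -17.7  -4.7]
(.12,.25,1.2) [ -2.7  -4.5 -32. ]
```

Call:
step_arm:
  motion:
    - [8.5,-2,-18,-5,0]
    - [8.5,-2,-18,-5,0]
    - [8.5,-2,-18,-5,0]
    - [8.5,-2,-18,-5,0]
    - [8.5,-2,-18,-5,0]
    - [8.5,-2,-10,-30,0]
    - [8.5,-2,-10,-30,0]
    - [8.5,-2,-10,-30,0]

```text
time: 11.9
tool_pos: [0.2093, 0.2644, 0.8918]
tcp_rot: [2.719, 0.459, 0.333]
wrist_force: [0.4, 0.0, -0.8]
width: 0.994
grip_force: 0.0
```

Call:
step_arm:
  motion:
    - [8.5,-6,10,-45,0]
    - [8.5,-6,10,-45,0]
    - [8.5,-6,10,-45,0]

```text
time: 12.2
tool_pos: [0.1937, 0.2394, 0.9088]
tcp_rot: [2.72, 0.47, 0.392]
wrist_force: [0.5, -0.0, 0.5]
width: 0.994
grip_force: 0.0
```

Call:
step_arm:
  motion:
    - [8.5,-6,10,-45,0]
    - [8.5,-6,10,-45,0]
    - [8.5,-6,10,-45,0]

```text
time: 12.5
tool_pos: [0.1799, 0.2177, 0.923]
tcp_rot: [2.714, 0.482, 0.446]
wrist_force: [-0.3, -0.5, -0.3]
width: 0.996
grip_force: 0.0
```

```bash
python3 st.py;python3 w.py "(.16,.28,.9)" "(.12,.25,1.2)"
```

```text
12.5 [ 1.3683  0.1469  0.3111 -1.0891  2.6619  1.5968] [0.1799 0.2177 0.923 ] [-0.3307 -0.487  -0.3205]
[[ 0.8926  0.2709  0.3604]
 [ 0.3801 -0.882  -0.2786]
 [ 0.2424  0.3856 -0.8902]]
(.16,.28,.9) [ 0.  -6.9 -0.4]
(.12,.25,1.2) [  2.6   6.2 -27.7]
```

```bash
python3 w.py "(-.02,.3,.9)" "(-.02,.3,1.2)"
```

```text
(-.02,.3,.9) [-15.3 -13.6  -7.4]
(-.02,.3,1.2) [ -8.   -2.  -34.2]
```

Call:
step_arm:
  motion:
    - [8.5,-15,-13.5,-7.5,0]
    - [8.5,-15,-13.5,-7.5,0]
    - [8.5,-15,-13.5,-7.5,0]
    - [8.5,-15,-13.5,-7.5,0]
    - [8.5,-15,-13.5,-7.5,0]
    - [8.5,-15,-13.5,-7.5,0]
    - [8.5,-8,-2,-34,0]
    - [8.5,-8,-2,-34,0]
    - [8.5,-8,-2,-34,0]

```text
time: 13.4
tool_pos: [0.0632, 0.3073, 0.8643]
tcp_rot: [2.73, 0.5, 0.491]
wrist_force: [0.1, 0.4, -0.0]
width: 0.997
grip_force: 0.0
```

Call:
step_arm:
  motion:
    - [8.5,8,12,-40,0]
    - [8.5,8,12,-40,0]
    - [8.5,8,12,-40,0]

```text
time: 13.7
tool_pos: [0.1006, 0.3052, 0.8989]
tcp_rot: [2.74, 0.515, 0.547]
wrist_force: [-0.1, -0.3, 0.1]
width: 0.996
grip_force: 0.0
```

```bash
python3 st.py;python3 w.py "(-.02,.3,.9)" "(-.02,.3,1.2)"
```

```text
13.7 [ 1.66    0.1951  0.3469 -1.0294  2.6614  1.9424] [0.1006 0.3052 0.8989] [-0.0512 -0.3274  0.0539]
[[ 0.8632  0.2846  0.4169]
 [ 0.3987 -0.891  -0.2173]
 [ 0.3096  0.3538 -0.8826]]
(-.02,.3,.9) [-10.6  -2.9  -5. ]
(-.02,.3,1.2) [ -1.3   7.7 -31.5]
```

Call:
step_arm:
  motion:
    - [8.5,-15,-4,-6,0]
    - [8.5,-15,-4,-6,0]
    - [8.5,-15,-4,-6,0]
    - [8.5,-15,-4,-6,0]
    - [8.5,-10,6,-30,0]
    - [8.5,-10,6,-30,0]
    - [8.5,-10,6,-30,0]

```text
time: 14.4
tool_pos: [0.0025, 0.3094, 0.8619]
tcp_rot: [2.762, 0.536, 0.587]
wrist_force: [-0.6, -0.4, 0.6]
width: 0.998
grip_force: 0.0
```

Call:
step_arm:
  motion:
    - [8.5,3,11,-38,0]
    - [8.5,3,11,-38,0]
    - [8.5,3,11,-38,0]

```text
time: 14.7
tool_pos: [0.0255, 0.3116, 0.8915]
tcp_rot: [2.781, 0.554, 0.639]
wrist_force: [0.3, 0.5, -0.2]
width: 0.993
grip_force: 0.0
```

Call:
step_arm:
  motion:
    - [8.5,0,11,-38,0]
    - [8.5,0,11,-38,0]
    - [8.5,0,11,-38,0]

```text
time: 15.0
tool_pos: [0.0381, 0.3006, 0.9166]
tcp_rot: [2.789, 0.571, 0.698]
wrist_force: [0.2, -3.0, 0.7]
width: 0.995
grip_force: 0.0
```

```bash
python3 st.py;python3 w.py "(-.05,.3,.9)" "(-.05,.3,1.2)"
```

```text
15.0 [ 1.9177  0.1925  0.3108 -1.1609  2.6616  2.036 ] [0.0381 0.3006 0.9166] [ 0.1795 -2.9721  0.673 ]
[[ 0.8127  0.3171  0.489 ]
 [ 0.4165 -0.9028 -0.1068]
 [ 0.4076  0.2904 -0.8657]]
(-.05,.3,.9) [-7.9 -3.2 -2.9]
(-.05,.3,1.2) [  4.4   5.5 -28.8]
```

Call:
step_arm:
  motion:
    - [8.5,-14,-5,-5,0]
    - [8.5,-14,-5,-5,0]
    - [8.5,-14,-5,-5,0]
    - [8.5,-5,5,-35,0]
    - [8.5,-5,5,-35,0]
    - [8.5,-5,5,-35,0]

```text
time: 15.6
tool_pos: [-0.041, 0.3184, 0.8893]
tcp_rot: [2.809, 0.595, 0.747]
wrist_force: [-0.1, -1.4, -0.0]
width: 0.994
grip_force: 0.0
```

Call:
step_arm:
  motion:
    - [8.5,3,8,-38,0]
    - [8.5,3,8,-38,0]
    - [8.5,3,8,-38,0]

```text
time: 15.9
tool_pos: [-0.0324, 0.3145, 0.9118]
tcp_rot: [2.819, 0.612, 0.799]
wrist_force: [0.1, -0.4, -0.1]
width: 0.997
grip_force: 0.0
```

```bash
python3 st.py;python3 w.py "(.15,.35,.8)" "(.3,.25,.7)" "(.38,.1,.65)" "(.4,-.1,.6)"
```

```text
15.9 [ 2.1358  0.2216  0.3128 -1.2053  2.6615  2.196 ] [-0.0324  0.3145  0.9118] [ 0.1069 -0.3763 -0.0876]
[[ 0.7753  0.3435  0.5301]
 [ 0.4223 -0.906  -0.0305]
 [ 0.4698  0.2475 -0.8474]]
(.15,.35,.8) [10.4  0.3 19. ]
(.3,.25,.7) [13.1 12.  35.8]
(.38,.1,.65) [10.6 27.1 44.7]
(.4,-.1,.6) [ 1.4 44.7 50.6]
```

Call:
step_arm:
  motion:
    - [0,10,0,19,0]
    - [0,10,0,19,0]
    - [0,10,0,19,0]
    - [0,10,0,19,0]
    - [0,13,12,36,0]
    - [0,13,12,36,0]
    - [0,13,12,36,0]
    - [0,13,12,36,0]
    - [0,13,12,36,0]
    - [0,10.5,27,45,0]
    - [0,10.5,27,45,0]
    - [0,10.5,27,45,0]
    - [0,10.5,27,45,0]
    - [0,1.5,45,50.5,0]
    - [0,1.5,45,50.5,0]
    - [0,1.5,45,50.5,0]
    - [0,1.5,45,50.5,0]
    - [0,1.5,45,50.5,0]

```text
time: 17.7
tool_pos: [0.3989, -0.0813, 0.6059]
tcp_rot: [2.822, 0.611, 0.8]
wrist_force: [0.6, 0.4, 0.2]
width: 0.003
grip_force: 0.0
```

Call:
step_arm:
  motion:
    - [0,0,0,0,8]
    - [0,0,0,0,16]
    - [0,0,0,0,25]
    - [0,0,0,0,25]

```text
time: 18.1
tool_pos: [0.3991, -0.0809, 0.6054]
tcp_rot: [2.995, -0.019, 0.854]
wrist_force: [0.0, 0.6, 0.3]
width: -0.003
grip_force: 0.0
```

```bash
python3 st.py;python3 w.py "(.39,-.13,.436)" "(.522,-.13,.224)"
```

```text
18.1 [-0.4608 -0.6146  1.7019  0.2098  1.5356  1.1711] [ 0.3991 -0.0809  0.6054] [0.0414 0.5585 0.2689]
[[ 0.8494 -0.0192  0.5274]
 [-0.0043 -0.9996 -0.0294]
 [ 0.5277  0.0227 -0.8491]]
(.39,-.13,.436) [-9.7  4.5 14. ]
(.522,-.13,.224) [-9.7  3.8 39. ]
```

Call:
step_arm:
  motion:
    - [0,-5,2,6,0]
    - [0,-9.7,4.5,12,0]
    - [0,-9.7,4.5,14,0]
    - [0,-9.7,4.5,14,0]
    - [0,-9.7,4.3,19,0]
    - [0,-9.7,4.2,24,0]
    - [0,-9.7,4.1,29,0]
    - [0,-9.7,4,34,0]
    - [0,-9.7,3.8,39,0]
    - [0,-9.7,3.8,39,0]

```text
time: 19.1
tool_pos: [0.5189, -0.1261, 0.2139]
tcp_rot: [3.007, -0.008, 0.835]
wrist_force: [-0.3, 0.4, -1.1]
width: 0.002
grip_force: 0.0
```

```bash
python3 st.py; python3 - <<'E'
from h import *
o=[]
for n,(y,x) in (("top",(125,210)),("scene",(130,210))):
    p,_=bot.read_camera(n);o.append(cv2.resize(p[y:y+120,x:x+200,::-1],None,fx=4,fy=4)[:, :]);print(n,proj(n,[[.518,-.087,.2307],bot.read_state()["tool_pos"]]))
cv2.imwrite("pics/ins.png",cv2.resize(np.vstack(o),(500,600)))
E
```

```text
19.1 [-0.4249 -0.3921  2.2867  0.284   0.758   0.9927] [ 0.5189 -0.1261  0.2139] [-0.336   0.45   -1.0518]
[[ 0.8569 -0.0104  0.5153]
 [ 0.0009 -0.9998 -0.0218]
 [ 0.5154  0.0191 -0.8567]]
top [[328.74814093 213.54351734]
 [338.70390321 213.22108012]]
scene [[345.6987371  201.83231877]
 [355.57827769 198.62767293]]
```

View pics/ins.png

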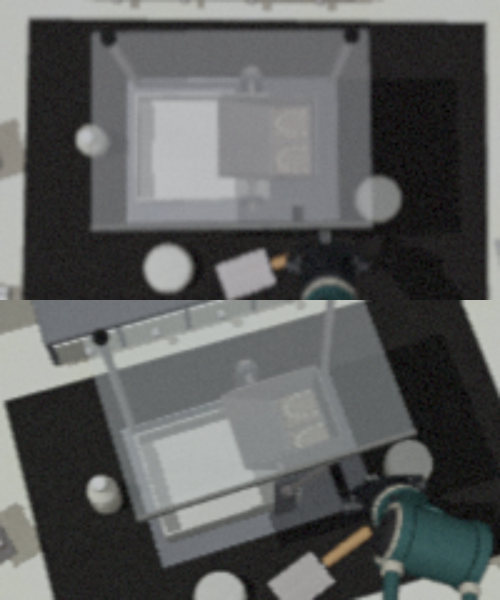

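Both views show the shut fingers inserted under the shield edge, to the right of the handle bar and clear of everything. Next I push the handle over.

Call:
step_arm:
  motion:
    - [0,0.6,0,0,0]
    - [0,0.6,-1,0,0]
    - [0,0.6,-2,0,0]
    - [0,0.6,-3,0,0]
    - [0,0.6,-4,0,0]
    - [0,0.6,-5,0,0]
    - [0,0.6,-6,0,0]

```text
time: 19.9
tool_pos: [0.5297, -0.0698, 0.2306]
tcp_rot: [2.99, -0.014, 0.864]
wrist_force: [-0.7, -1.0, 0.1]
width: -0.002
grip_force: 0.0
```

```bash
python3 st.py; python3 - <<'E'
from h import *
o=[]
for n,(y,x) in (("top",(125,240)),("scene",(130,240))):
    p,_=bot.read_camera(n);o.append(cv2.resize(p[y:y+110,x:x+140,::-1],None,fx=2.8,fy=2.8,interpolation=cv2.INTER_CUBIC))
cv2.imwrite("pics/push.png",np.hstack(o))
E
```

```text
19.9 [-0.2524 -0.4311  2.2879  0.1549  0.7362  1.2418] [ 0.5297 -0.0698  0.2306] [-0.7049 -1.0471  0.1313]
[[ 0.8459 -0.0165  0.5331]
 [-0.0003 -0.9995 -0.0305]
 [ 0.5333  0.0256 -0.8455]]
```

View pics/push.png

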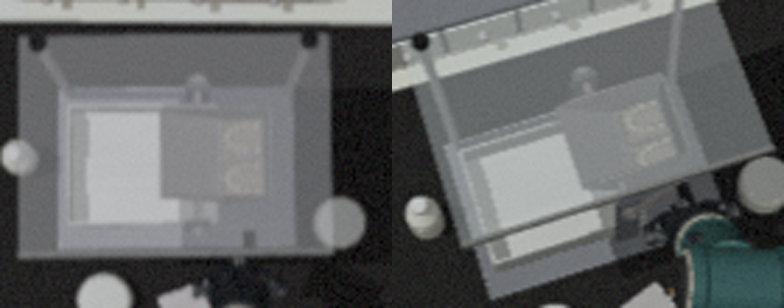

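The picture shows the bucket still upright with the fingers beside the bar, and there is no push force. I'll check heights with the scene depth, since the bar is seen there outside the shield.

```bash
python3 - <<'E'
from h import *
np.set_printoptions(precision=3,suppress=True,linewidth=160)
K,k,o,M=cal("scene")
def pts(d,u,v):
    x=cv2.undistortPoints(np.float64([[u,v]]).reshape(-1,1,2),K,np.array([k,0,0,0.]))[0,0]
    return o+M@(np.array([x[0],-x[1],-1])*d[v,u])
d=np.load("pics/scene0.npy");p=np.load("pics/scene0p.npy")
p1,d1=bot.read_camera("scene")
for v in range(193,212,2):
    print(v,[(u,int(p[v,u].sum()/3),*pts(d,u,v).round(3)) for u in (342,345,348)])
print("now")
for v in range(185,212,3):
    print(v,[(u,int(p1[v,u].sum()/3),*pts(d1,u,v).round(3)) for u in (338,342,346,350)])
E
```

```text
193 [(342, 119, np.float64(0.506), np.float64(-0.06), np.float64(0.392)), (345, 75, np.float64(0.505), np.float64(-0.071), np.float64(0.386)), (348, 78, np.float64(0.618), np.float64(-0.144), np.float64(0.002))]
195 [(342, 77, np.float64(0.547), np.float64(-0.082), np.float64(0.234)), (345, 48, np.float64(0.544), np.float64(-0.093), np.float64(0.234)), (348, 81, np.float64(0.608), np.float64(-0.14), np.float64(0.006))]
197 [(342, 24, np.float64(0.538), np.float64(-0.078), np.float64(0.239)), (345, 22, np.float64(0.533), np.float64(-0.089), np.float64(0.243)), (348, 81, np.float64(0.601), np.float64(-0.138), np.float64(-0.001))]
199 [(342, 45, np.float64(0.596), np.float64(-0.109), np.float64(0.013)), (345, 20, np.float64(0.527), np.float64(-0.087), np.float64(0.24)), (348, 83, np.float64(0.59), np.float64(-0.134), np.float64(0.008))]
201 [(342, 72, np.float64(0.589), np.float64(-0.107), np.float64(0.007)), (345, 21, np.float64(0.521), np.float64(-0.085), np.float64(0.233)), (348, 72, np.float64(0.52), np.float64(-0.097), np.float64(0.224))]
203 [(342, 87, np.float64(0.583), np.float6
[... 2846 characters left out ...]
)), (346, 33, np.float64(0.465), np.float64(-0.061), np.float64(0.403)), (350, 22, np.float64(0.46), np.float64(-0.073), np.float64(0.407))]
206 [(338, 31, np.float64(0.487), np.float64(-0.043), np.float64(0.317)), (342, 24, np.float64(0.462), np.float64(-0.046), np.float64(0.393)), (346, 30, np.float64(0.45), np.float64(-0.055), np.float64(0.421)), (350, 78, np.float64(0.445), np.float64(-0.067), np.float64(0.425))]
209 [(338, 26, np.float64(0.478), np.float64(-0.04), np.float64(0.309)), (342, 30, np.float64(0.447), np.float64(-0.04), np.float64(0.409)), (346, 139, np.float64(0.434), np.float64(-0.048), np.float64(0.445)), (350, 60, np.float64(0.426), np.float64(-0.058), np.float64(0.459))]
```

```bash
python3 - <<'E'
from h import *
s=bot.read_state();print(s["tool_pos"],s["wrist_force"],s["width"])
t=s["tool_pos"];z=R.from_rotvec(s["tcp_rot"]).as_matrix()[:,2]
P=[t-z*k for k in (0,.02,.04,.06,.08,.1,.15)]
print(proj("scene",P).round(1));print(proj("top",P).round(1))
p,_=bot.read_camera("scene");q,_=bot.read_camera("top")
a=cv2.resize(p[180:230,315:375,::-1],None,fx=8,fy=8,interpolation=cv2.INTER_CUBIC)
b=cv2.resize(q[190:240,300:340,::-1],None,fx=8,fy=8,interpolation=cv2.INTER_CUBIC)
cv2.imwrite("pics/z.png",np.hstack([a,b]))
E
```

```text
[ 0.52938885 -0.06945376  0.22952356] [ 0.96327383 -0.1274394   0.12194022] -0.0013980310233728565
[[340.3 200.5]
 [341.3 201.8]
 [342.2 203.1]
 [343.2 204.4]
 [344.2 205.7]
 [345.2 207.1]
 [347.9 210.7]]
[[324.3 210.6]
 [324.3 213.2]
 [324.3 215.8]
 [324.3 218.4]
 [324.2 221.1]
 [324.2 223.9]
 [324.2 231.1]]
```

View pics/z.png

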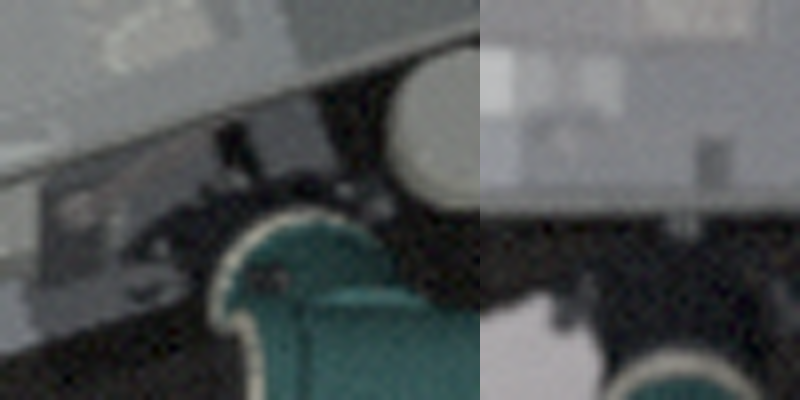

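The zoom shows the handle bar at scene (344,198). The visible finger end is near (341,202), so the fingers are about 2 cm short along their axis and passed above the bar. I'll go back, go deeper and push again.

Call:
step_arm:
  motion:
    - [0,0,0,-1,0]
    - [0,0,3,-1,0]
    - [0,0,6,-1,0]
    - [0,0,6.5,0,0]
    - [0,-0.8,6.5,2.5,0]
    - [0,-0.8,6.5,2.5,0]
    - [0,-0.8,6.5,2.5,0]

```text
time: 20.85
tool_pos: [0.5326, -0.1344, 0.2007]
tcp_rot: [2.997, -0.014, 0.85]
wrist_force: [0.0, -0.1, 0.2]
width: 0.001
grip_force: 0.0
```

Call:
step_arm:
  motion:
    - [0,0,-1,0,0]
    - [0,0,-2,0,0]
    - [0,0,-3,0,0]
    - [0,0,-3.5,0,0]

```text
time: 21.25
tool_pos: [0.5351, -0.101, 0.2038]
tcp_rot: [2.989, -0.01, 0.858]
wrist_force: [-7.2, -15.5, 5.0]
width: -0.001
grip_force: 7.2
```

```bash
python3 st.py
```

```text
21.25 [-0.3339 -0.3771  2.303   0.2283  0.6854  1.1055] [ 0.5351 -0.101   0.2038] [ -7.2319 -15.5275   4.9961]
[[ 0.8477 -0.0148  0.5303]
 [ 0.0028 -0.9995 -0.0323]
 [ 0.5305  0.0289 -0.8472]]
```

Call:
step_arm:
  motion:
    - [0,0,-1,0,0]
    - [0,0,-2,0,0]
    - [0,0,-3,0,0]
    - [0,0,-4,0,0]
    - [0,0,-5,0,0]
    - [0,0,-6,0,0]
    - [0,0,-7,0,0]
    - [0,0,-8,0,0]

```text
time: 22.05
tool_pos: [0.5559, -0.0234, 0.2318]
tcp_rot: [2.962, -0.016, 0.939]
wrist_force: [-3.2, -4.0, 49.5]
width: 0.0
grip_force: 17.8
```

Call:
step_arm:
  motion:
    - [0,0,-1,0,0]
    - [0,0,-2,0,0]
    - [0,0,-3,0,0]
    - [0,0,-4,0,0]
    - [0,0,-5,0,0]
    - [0,0,-5.5,0,0]

```text
time: 22.65
tool_pos: [0.5362, 0.0352, 0.1988]
tcp_rot: [2.994, -0.012, 0.855]
wrist_force: [0.7, -4.9, -1.5]
width: -0.0
grip_force: 1.8
```

```bash
python3 st.py; python3 - <<'E'
from h import *
q,_=bot.read_camera("top");p,_=bot.read_camera("scene")
a=cv2.resize(q[130:225,240:360,::-1],None,fx=3.2,fy=3.2,interpolation=cv2.INTER_CUBIC)
b=cv2.resize(p[130:225,250:370,::-1],None,fx=3.2,fy=3.2,interpolation=cv2.INTER_CUBIC)
cv2.imwrite("pics/tip.png",np.hstack([a,b]))
E
```

```text
22.65 [ 0.0644 -0.3889  2.3187 -0.1028  0.6606  1.7068] [0.5362 0.0352 0.1988] [ 0.6546 -4.8523 -1.4989]
[[ 0.8492 -0.0153  0.5278]
 [ 0.     -0.9996 -0.0291]
 [ 0.528   0.0247 -0.8489]]
```

View pics/tip.png

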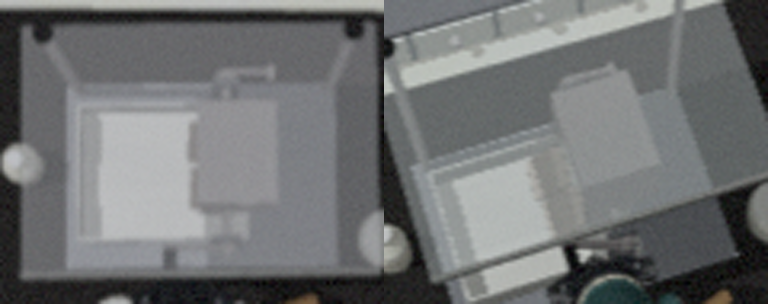

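The picture shows the bucket tipped, with the bar at top (293,211), or about 1.58 rad. The casts are coming out at the scene crop's (560,180). I'll hold it there and measure.

Call:
step_arm:
  motion:
    - [0,0,-0.3,-0.5,0]
    - [0,0,-0.4,-0.5,0]
    - [0,0,-0.4,-0.5,0]
    - [0,0,-0.4,-0.5,0]
    - [0,0,-0.4,-0.5,0]
    - [0,0,-0.4,-0.5,0]
    - [0,0,-0.4,-0.5,0]
    - [0,0,-0.4,-0.5,0]
    - [0,0,-0.4,-0.5,0]
    - [0,0,-0.4,-0.5,0]

```text
time: 23.75
tool_pos: [0.5337, 0.0392, 0.202]
tcp_rot: [2.995, -0.014, 0.854]
wrist_force: [-1.0, 0.2, 1.8]
width: 0.002
grip_force: 1.0
```

```bash
python3 st.py; python3 w.py "(.45,-.0,.34)" ; python3 - <<'E'
from h import *
q,_=bot.read_camera("top");p,_=bot.read_camera("scene")
a=cv2.resize(q[130:225,240:360,::-1],None,fx=3.3,fy=3.3,interpolation=cv2.INTER_CUBIC)
b=cv2.resize(p[130:225,250:370,::-1],None,fx=3.3,fy=3.3,interpolation=cv2.INTER_CUBIC)
cv2.imwrite("pics/tip2.png",cv2.convertScaleAbs(np.hstack([a,b]),alpha=1.5,beta=-60))
E
```

```text
23.75 [ 0.0758 -0.3964  2.3171 -0.11    0.6714  1.7228] [0.5337 0.0392 0.202 ] [-1.0192  0.2022  1.7879]
[[ 0.8496 -0.016   0.5272]
 [-0.0012 -0.9996 -0.0284]
 [ 0.5275  0.0235 -0.8492]]
(.45,-.0,.34) [  0.2   4.4 -16. ]
```

View pics/tip2.png

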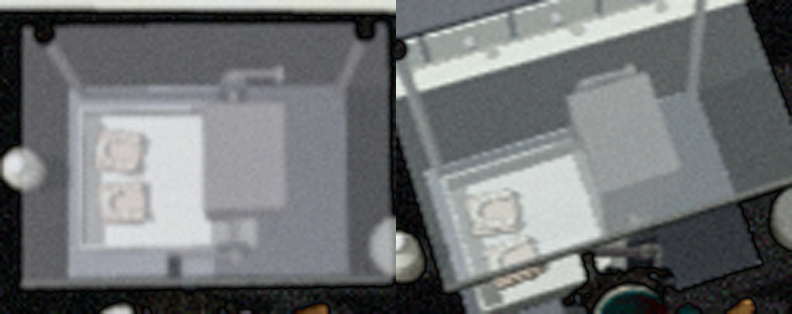

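Both casts lie in the pan at crop (122,150) and (126,200), and the bucket is empty. Next I let go by withdrawing along the tool axis, then wait for it to swing back.

Call:
step_arm:
  motion:
    - [0,0,0,-5,0]
    - [0,0,0,-10,0]
    - [0,0,0,-15.5,0]
    - [0,0,0,-15.5,0]
    - [0,0,2,-15.5,0]
    - [0,0,3.5,-15.5,0]
    - [0,0,3.5,-15.5,0]
    - [0,0,3.5,-15.5,0]
    - [0,0,3.5,-15.5,0]
    - [0,0,3.5,-15.5,0]
    - [0,0,3.5,-15.5,0]
    - [0,0,3.5,-15.5,0]
    - [0,0,3.5,-15.5,0]
    - [0,0,3.5,-15.5,0]
    - [0,0,3.5,-15.5,0]
    - [0,0,3.5,-15.5,0]
    - [0,0,3.5,-15.5,0]
    - [0,0,3.5,-15.5,0]

```text
time: 25.65
tool_pos: [0.4513, 0.0085, 0.3343]
tcp_rot: [2.995, -0.014, 0.854]
wrist_force: [-0.0, -0.3, -0.0]
width: 0.001
grip_force: 0.0
```

```bash
cat > hd.py <<'E'
from h import *
np.set_printoptions(precision=3,suppress=True)
# dark bar patch in the top view, seen through the shield between trim and pivot
q,_=bot.read_camera("top");g=q[203:214,285:340].astype(float).mean(2)
c=g.mean(0);print("top cols",285+np.argsort(c)[:6],c.min().round(),np.median(c).round())
for a in (0,.31,.8,1.58):
    P=[.53,-.0163+.1*np.sin(a-.785),.16+.1*np.cos(a-.785)];print(a,P,proj("top",P)[0],proj("scene",P)[0])
E
python3 st.py; python3 hd.py
```

```text
25.65 [-0.0217 -0.6702  2.2243 -0.0199  1.032   1.5638] [0.4513 0.0085 0.3343] [-0.0022 -0.3245 -0.0273]
[[ 0.8498 -0.0161  0.5269]
 [-0.0012 -0.9996 -0.0286]
 [ 0.5271  0.0236 -0.8494]]
top cols [323 321 322 324 320 325] 111.0 130.0
0 [0.53, np.float64(-0.08698251811053659), np.float64(0.23073882691671999)] [328.757 210.498] [344.698 198.939]
0.31 [0.53, np.float64(-0.06203384471789555), np.float64(0.24892927216231683)] [322.565 210.245] [338.614 199.334]
0.8 [0.53, np.float64(-0.014800056249367189), np.float64(0.2599887502109359)] [310.44  210.029] [326.605 202.025]
1.58 [0.53, np.float64(0.0550863604935037), np.float64(0.23002847660410397)] [292.689 210.251] [308.726 209.694]
```

The bar is now at top column 322.5, which is a bucket angle of 0.31, so it rests against the catch. I go in on its +y side and push it home.

Call:
step_arm:
  motion:
    - [0,0,0,5,0]
    - [0,0,0,10,0]
    - [0,0,0,14.7,0]
    - [0,0,0,14.7,0]
    - [0,0,0,14.7,0]
    - [0,0,1.5,14.7,0]
    - [0,0,3,14.7,0]
    - [0,0,4,14.7,0]
    - [0,0,5,14.7,0]
    - [0,0,5.5,14.7,0]

```text
time: 26.7
tool_pos: [0.5289, -0.0502, 0.2146]
tcp_rot: [2.994, -0.014, 0.862]
wrist_force: [1.1, -0.8, -0.3]
width: -0.0
grip_force: 0.0
```

Call:
step_arm:
  motion:
    - [0,0,0.5,0,0]
    - [0,0,1,0,0]
    - [0,0,1.5,0,0]
    - [0,0,1.8,0,0]
    - [0,0,2,0,0]
    - [0,0,2,0,0]

```text
time: 27.3
tool_pos: [0.5275, -0.0711, 0.2112]
tcp_rot: [2.995, -0.015, 0.853]
wrist_force: [0.8, -0.6, 0.4]
width: -0.004
grip_force: 0.0
```

```bash
python3 st.py; python3 hd.py|head -1
```

```text
27.3 [-0.2579 -0.4155  2.3115  0.1645  0.7058  1.2269] [ 0.5275 -0.0711  0.2112] [ 0.7913 -0.6126  0.3986]
[[ 0.8499 -0.0166  0.5267]
 [-0.0016 -0.9996 -0.029 ]
 [ 0.527   0.0238 -0.8495]]
top cols [328 329 327 330 331 326] 110.0 130.0
```

Call:
step_arm:
  motion:
    - [0,0,0.3,0,0]
    - [0,0,0.5,0,0]
    - [0,0,0.5,0,0]

```text
time: 27.65
tool_pos: [0.5275, -0.0758, 0.2113]
tcp_rot: [2.995, -0.014, 0.853]
wrist_force: [0.1, -0.4, -0.8]
width: 0.003
grip_force: 0.0
```

Call:
step_arm:
  motion:
    - [0,0,-1,0,0]
    - [0,0,-2,0,0]
    - [0,0,-2,-5,0]
    - [0,0,-2,-10,0]
    - [0,0,-2,-15,0]
    - [0,0,-2,-20,0]
    - [0,0,-2,-24,0]
    - [0,0,-2,-24,0]
    - [0,0,-2,-24,0]
    - [0,0,-2,-24,0]

```text
time: 28.65
tool_pos: [0.4011, -0.0487, 0.4128]
tcp_rot: [2.997, -0.014, 0.85]
wrist_force: [-0.1, -0.3, -0.2]
width: 0.004
grip_force: 0.0
```

```bash
python3 st.py; python3 - <<'E'
from h import *
q,_=bot.read_camera("top");p,_=bot.read_camera("scene");o=np.load("pics/top0p.npy")
for n,i in (("start",o),("now",q)):
    g=cv2.GaussianBlur(i,(0,0),.7)[205:213,318:340].astype(float).mean(2).mean(0);w=np.clip(np.median(g)-5-g,0,None);print(n,(w*np.arange(318,340)).sum()/w.sum())
a=cv2.resize(q[130:255,215:365,::-1],None,fx=2.6,fy=2.6,interpolation=cv2.INTER_CUBIC)
b=cv2.resize(o[130:255,215:365,::-1],None,fx=2.6,fy=2.6,interpolation=cv2.INTER_CUBIC)
cv2.imwrite("pics/fin.png",cv2.convertScaleAbs(np.hstack([a,b]),alpha=1.4,beta=-40))
E
```

```text
28.65 [-0.3113 -0.7598  2.1198  0.1421  1.2463  1.2606] [ 0.4011 -0.0487  0.4128] [-0.1072 -0.306  -0.2448]
[[ 0.8511 -0.016   0.5248]
 [-0.0016 -0.9996 -0.0279]
 [ 0.525   0.0229 -0.8508]]
start 328.64856557377044
now 328.6634422948633
```

View pics/fin.png

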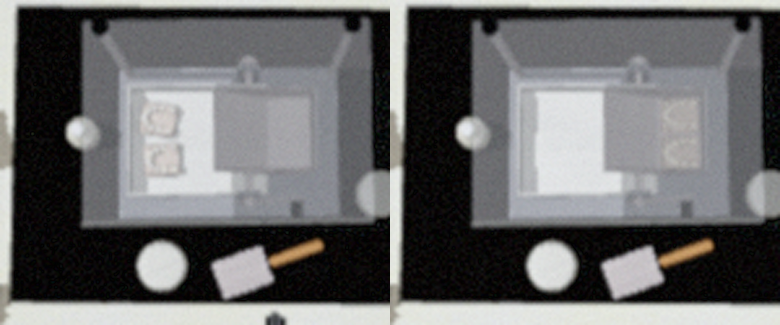

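The before/after pair shows both casts in the pan at (160,118) and (165,158), the empty bucket upright, and the bystanders unmoved. The bar is back within 0.02 px of its starting column, so I'm handing in.

```bash
python3 -c "
from workcell import bot
print(bot.finish_job())"
```

```text
the job is handed in; nothing more can be done
None
```

I handed the job in at about 29 s: both casts are in the pan, the bucket swung back to the catch and was pushed home (handle at its starting position), and the top view shows nothing else shifted; however, the wrist briefly read about 50 N upward mid-push, and if that came through the gripper's body it breaks the 40 N limit.

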